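# Shut and latch the dish carrier

### The arm

A 6-joint arm with a two-finger parallel gripper is mounted at the origin on a cart in front of the work surface, level with it; the furniture and walls round the work are solid. World frame = base frame: x ahead of the robot, y to its left, z up, the work surface at z = 0. Lengths are in m, angles in degrees, forces in N, time in s.
With the tool pointing down it reaches from about 0.4 to 0.825 m from the base axis. Payload 7 kg.
Tool frame: the origin (TCP) lies at the very end of the fingers, on their centre line; the grasp point (between the pads) lies 19 mm behind it; z points along the fingers, y is the line along which they close (so a half turn about z gives the same grasp; the last joint's range is limited). The gripper opens to 88 mm and grips with 3 to 60 N. Pads are 19 mm wide; open, the fingers measure 130 mm over their backs; the gripper's body (78 mm by 193 mm) begins 47 mm behind the grasp point.
Start: joints at [-53.451, 20.546, 0.682, 0, -70.136, -16.507], TCP at [0.231, -0.634, 0.2] pointing down, gripper open.
Joint ranges: [-176.03, 176.03], [-82.01, 121.73], [-58.28, 71.71], [-173.87, 95.51], [-174.79, -0.11], [-173.66, 173.66]. Speed limits (degrees/s): [136.94, 136.94, 172.46, 180, 180, 180].

### API

Orientations are given as [roll, pitch, yaw] about the fixed x, y, z axes, in that order (R = Rz(yaw) Ry(pitch) Rx(roll)).
In Python, from plant import get_state, capture, close_job, regions_of gives the robot as it stands.
- The arm moves only by the tool jog_arm, never from a script. Its argument "moves" is a list of rows, each a list of 3 entries, a list of its own where there are three numbers: the shift along the tool's x, y, z in cm, then the turn about the tool's z in degrees, then the finger opening in cm, from 0 to 8.76. A call has 1 to 12 rows; each row shifts and turns the commanded pose from where the row before left it, along the tool's axes as they then stand; what a row does not reach is not made up. A row lasts 1/8 s, in which the tool goes at most 62.5 mm and 10.7 degrees, less where a joint would pass 70% of its speed; a pose out of reach is approached as far as the arm can. A call is refused whole if a number of a shift passes 6.25 or a number of a turn 10.7, either way. A call with a gripper value outside its range is refused whole. The fingers move at their own pace and stop on an object; "newtons" is the grip in N (left out, the last holds). Time passes only in rows, so rows that do not move let the fingers close. It gives the time, the measured TCP pose, the force, the opening and the grip force at its end, in the units of the state.
- get_state(): the state, without advancing time (a new reading comes with each control period).
- capture(name): name is "side" or "top" or "wrist"; returns a dict with "pixels" (400x640x3 uint8, blue, green, red), "mtx" (3x3 intrinsics, pixels), "world_from_camera" (4x4, takes a point from camera to world coordinates); the wrist camera has in their place "hand_eye" (4x4, takes a point from camera to tool coordinates, whose origin is the TCP and whose axes are the flange's). Camera axes: x right, y down, z forward; pixel columns grow to the right and rows downward; lengths in m; the calibration is good to about 2 mm. The wrist camera is an equidistant fisheye: a pixel r from the principal point sees the ray r / f radians off the axis. A picture is of the moment at which its call begins: read the wrist's pose just before it. There is no depth.
- close_job(): hands the job in; it is judged then, once.
Trained networks look in a picture, given as the dict that the camera call returned (one of the last four; its "shot" number tells which), for a name from the list of things; names that differ only in an ending like _2 or _b are one class to them, and where a whole thing is asked for, a point or a joint stands for the part that bears it (a point fixed in the world has none). Each returns a list of dicts, best first, with "confidence" (0 to 1); they miss things now and then, are a little off and sometimes report something else, mostly with a low value. They report only what shows in the picture. A call takes as long as a camera call.
- regions_of(picture, thing): "pixels" (400x640 bool, what is visible of it) and "pixel" ([column, row] in pixels, amid what is visible of it).
The state is a dict: "time_s": time; "joints": joint angles; "qd": joint speeds; "joint_torque": joint torques, N m; "tcp_pos": TCP position; "eef_rot": TCP orientation; "contact_force": force on the tool from outside, world axes, zero at the start; "moment": the same for the moment, N m; "gripper_width": finger opening in m; "gripper_force": force on a finger pad.
Only numpy, scipy, OpenCV 4.12 (cv2) and the standard library are available. Lean on these libraries where they do the work, as an engineer would, in place of code of your own. Each camera call takes 0.05 s, during which the arm holds its last target. There are 200 camera calls.

### The job

The meal in the blue dish carrier is ready to go: with your fingertips, push the open lid gently down until it is fully shut, and only then press each of the two latches on the front down flat against the carrier. Do not let the lid slam or push it farther open; nothing is to be picked up, so leave the things lying around where they are, and finish clear of everything.

Things in the scene. Friction and masses are not known exactly. Their poses are not given: they have to be found in the camera images.
- dish_carrier: Blue insulated carrier, 249 mm deep (x) x 246 wide (y) x 125 high when shut, fixed. Origin at the centre of its underside, z up; -x side is the front with two latches, roughly facing the robot. A sealed foil dish is packed inside. Front face at x = -0.10 m, rim of the shut lid at -0.107, outer face of a shut latch at -0.125.
- dish_carrier_lid (a joint): Opening angle (rad) of the carrier's lid; 0 = fully shut (below 0.03). Starts at 0.6 to 1.0. The axis runs along the carrier's y axis through point carrier_hinge. A stiff hinge (0.8 N m): the lid rests at any angle, does not fall, and follows a push of 2 to 5 N near its front edge.
- carrier_hinge (a point): Middle of the lid's hinge axis, on the carrier's rear (+x) side at carrier (0.120, 0, 0.096) m.
- lid_front_edge (a point): Middle of the lid's front edge on its outer (top) face; moves with the lid. The lid is a rigid blue shell 30 mm thick, 246 mm wide, reaching 227 mm from the hinge axis to this edge; its outer face lies 29 mm off the axis, so shut it is 125 mm above the counter.
- dish_carrier_latch_a (a joint): Angle (rad) of the left wire-toggle latch lever (as the robot sees the carrier's front). 0 = hanging flat against the front face (latched: below 0.15); pi/2 = sticking out level in front; up to 2.09 = slanting up. Starts at 1.2 to 2.0. Pivot along the carrier's y axis at carrier (-0.113, +0.062, 0.074) m. It stays wherever it is left; about 1 N at its free end moves it.
- latch_a_tip (a point): Middle of the left latch's free end, on its outer face (turned away from the carrier when latched, upward when the latch sticks out). The lever is 24 mm wide and 54 mm long from pivot to free end; its outer face lies 12 mm off the pivot. Latched, this point is 22 mm above the counter.
- dish_carrier_latch_b (a joint): Angle (rad) of the right wire-toggle latch lever (as the robot sees the carrier's front). 0 = hanging flat against the front face (latched: below 0.15); pi/2 = sticking out level in front; up to 2.09 = slanting up. Starts at 1.2 to 2.0. Pivot along the carrier's y axis at carrier (-0.113, -0.062, 0.074) m. It stays wherever it is left; about 1 N at its free end moves it.
- latch_b_tip (a point): Middle of the right latch's free end, on its outer face (turned away from the carrier when latched, upward when the latch sticks out). The lever is 24 mm wide and 54 mm long from pivot to free end; its outer face lies 12 mm off the pivot. Latched, this point is 22 mm above the counter.
- dish_sleeve: Nest of empty foil dishes, 198 mm round, 77 mm high, loose, to be left alone. Origin at the centre of its underside.
- probe_thermometer: White probe thermometer with a steel needle, 216 x 34 x 20 mm, lying loose, to be left alone. Origin at the middle of its length on the underside; needle along +x.
- pen_1: Marker pen, 135 mm long (along its y), 17 mm thick, lying loose, to be left alone. Origin at its middle on the underside.

How it is judged (in metres and radians):
On the way:
1. the lid is fully shut while both latches are still open (value of joint dish_carrier_lid below 0.03 rad and value of joint each of dish_carrier_latch_a, dish_carrier_latch_b above 0.6 rad), for 0.2 s.
At the end, for the whole second after the job is handed in: The lid is shut to within 0.03 rad (7 mm at its front edge), both latches lie flat to within 0.15 rad (8 mm at their ends), and the loose things are at rest (value of joint dish_carrier_lid below 0.03 rad and value of joint each of dish_carrier_latch_a, dish_carrier_latch_b below 0.15 rad and linear speed of each of dish_sleeve, probe_thermometer, pen_1 below 0.02 m/s); the robot touches nothing.
It fails at once if the lid slams (closes faster than 2 rad/s) (velocity of joint dish_carrier_lid below -2 rad/s).
It fails at once if the lid is pulled or pushed farther open (beyond 1.2 rad) (value of joint dish_carrier_lid above 1.2 rad).
It fails at once if the nest of dishes, the thermometer or the pen is moved by more than 20 mm or lifted (distance of any of dish_sleeve, probe_thermometer, pen_1 from where it was at the start of the episode above 0.02 m).
It also fails if it takes over 72 s, if anything falls off the work surface, if the arm or the gripper's body presses on something with over 40 N, if the wrist force passes 120 N, or if a joint passes its speed limit or range.

## Working session

There is one attempt and no reset: what is moved stays moved. The work goes in short steps, Python scripts to look and compute and a tool call to move; the robot and the scene stay as the last step left them, time stands still between calls to the robot, and variables do not carry over. Pictures are saved under pics/ and viewed, at most 10 in all, crops included, and the job is handed in when it is done.

Besides the shell and the picture viewer there is one more tool, called after "Request:" as name(argument=value, ...) on one line, values as JSON. jog_arm: Moves the arm, as the interface text tells. Its arguments: {"type":"object","properties":{"moves":{"type":"array"},"newtons":{"type":"number"}},"required":["moves"]}

```bash
mkdir -p pics
cat > h.py <<'E'
import numpy as np, cv2
from plant import get_state, capture, close_job, regions_of
E
python3 - <<'E'
from h import *
s=get_state(); print(s)
ims=[]
for n in("side","top"):
    p=capture(n); cv2.imwrite(f"pics/{n}0.png",p["pixels"]); print(n,p["mtx"].tolist(),np.round(p["world_from_camera"],3).tolist())
    for t in("dish_carrier","dish_carrier_lid","dish_carrier_latch_a","dish_sleeve","probe_thermometer","pen_1"):
        for r in regions_of(p,t)[:3]:
            m=r["pixels"]; ys,xs=np.nonzero(m); print(t,round(r["confidence"],2),np.round(r["pixel"]),m.sum(),xs.min(),xs.max(),ys.min(),ys.max())
E
```

```text
{'time_s': 0.0, 'joints': array([-5.34494079e+01,  2.05910538e+01,  6.32950426e-01, -2.08571415e-02,
       -7.01355493e+01, -1.65052860e+01]), 'qd': array([ 0.10311103,  0.08721483,  0.10039766, -0.06673031,  0.02274697,
       -0.05923009]), 'joint_torque': array([ 8.84177389e-04, -5.82721925e+01,  2.93060660e+01,  6.99704200e+00,
        7.00753473e-03, -1.58020171e-04]), 'tcp_pos': array([ 0.23113461, -0.63361649,  0.19901846]), 'eef_rot': array([ 1.79904636e+02, -7.81071531e-03, -1.59961791e+02]), 'contact_force': array([-0.37066681, -0.27378918,  0.94502731]), 'moment': array([-0.00140689, -0.00416657, -0.01800313]), 'gripper_force': 0.0, 'gripper_width': 0.08769843705373917}
side [[416.38566705791874, 0.0, 323.79606300596777], [0.0, 416.38566705791874, 201.77650043100266], [0.0, 0.0, 1.0]] [[-0.806, 0.515, -0.291, 0.849], [0.591, 0.694, -0.411, 0.385], [-0.01, -0.503, -0.864, 0.894], [0.0, 0.0, 0.0, 1.0]]
dish_carrier 0.77 [246. 160.] 11294 193 323 78 217
dish_carrier 0.35 [442. 278.] 7087 395 493 233 326
dish_carrier_lid 0.74 [231. 137.] 5487 193 264 79 197
dish_carrier_latch
[... 299 characters left out ...]

top [[487.02215407393663, 0.0, 325.0296665780411], [0.0, 487.02215407393663, 194.96600124528146], [0.0, 0.0, 1.0]] [[0.013, -0.995, 0.095, 0.466], [-1.0, -0.01, 0.027, -0.008], [-0.026, -0.096, -0.995, 1.208], [0.0, 0.0, 0.0, 1.0]]
dish_carrier 0.58 [419. 163.] 11692 350 489 95 241
dish_carrier 0.29 [402. 226.] 300 393 414 216 241
dish_carrier_lid 0.93 [434. 144.] 6864 374 488 94 194
dish_carrier_latch_a 0.81 [402. 229.] 258 395 413 216 239
dish_carrier_latch_a 0.57 [362. 193.] 245 351 370 185 207
dish_sleeve 0.77 [214. 236.] 5635 171 255 193 277
dish_sleeve 0.27 [359. 196.] 269 351 371 185 207
probe_thermometer 0.64 [341. 275.] 577 320 362 264 289
pen_1 0.68 [339. 276.] 622 299 362 259 289
```

Run:
```python
import cv2,numpy as np
a=cv2.imread("pics/side0.png")[50:340,150:520];b=cv2.imread("pics/top0.png")[60:350,150:520]
cv2.imwrite("pics/both.png",np.vstack([cv2.resize(a,(800,627))[:300*2][:600]])) 
cv2.imwrite("pics/b2.png",cv2.resize(b,None,fx=2,fy=2))
```

```text
(no output)
```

View pics/both.png

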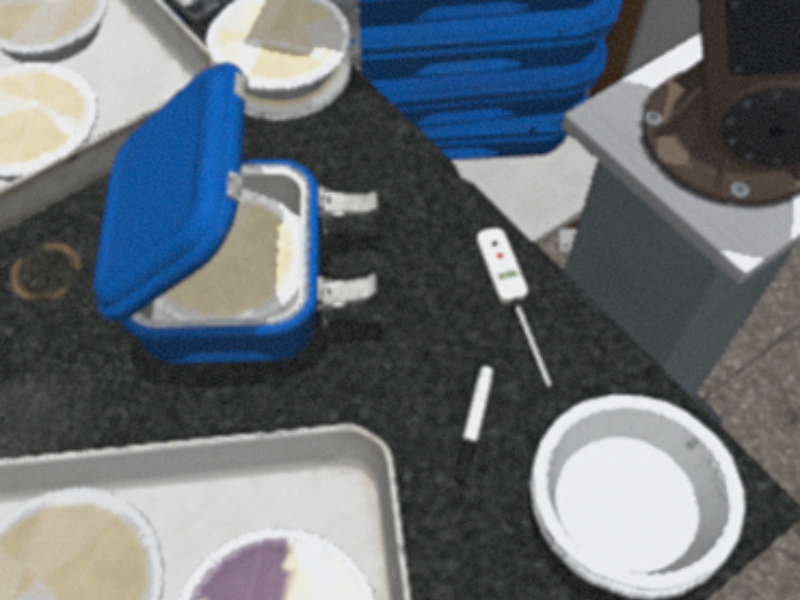

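View pics/b2.png

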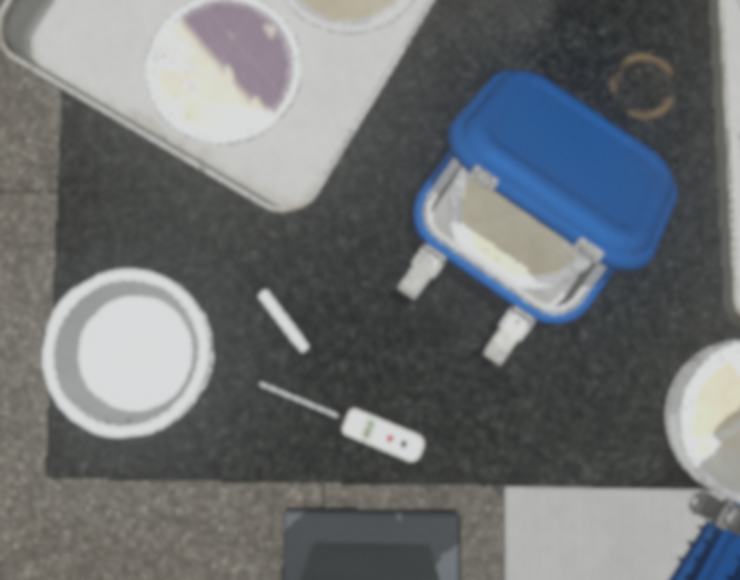

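The side view shows the lid about 50° open, with the latches near level at crop pixels (348,202) and (348,290). The top view shows the carrier turned about -30°, with the pen and thermometer in front and to the side of it. Next I'll fit the pose to the masks.

```bash
cat > fit.py <<'E'
from h import *
from scipy.optimize import minimize
def rr(x0,x1,y0,y1,r):
    c=[];t=np.linspace(0,np.pi/2,6)
    for cx,cy,o in((x1-r,y1-r,0),(x0+r,y1-r,90),(x0+r,y0+r,180),(x1-r,y0+r,270)):
        c+=[(cx+r*np.cos(a+np.radians(o)),cy+r*np.sin(a+np.radians(o))) for a in t]
    return np.array(c)
def Ry(a): c,s=np.cos(a),np.sin(a); return np.array([[c,0,s],[0,1,0],[-s,0,c]])
q=rr(-.227,.004,-.123,.123,.045); q2=rr(-.219,-.004,-.115,.115,.04)
LID=np.vstack([np.c_[q,np.full(len(q),-.001)],np.c_[q,np.full(len(q),.02)],np.c_[q2,np.full(len(q2),.029)]])
LAT=np.array([(x,y,z) for x in(-.012,-.004) for y in(-.012,.012) for z in(-.054,0.004)])
H=np.array([.120,0,.096])
def lidpts(P,a): return P@Ry(a).T+H   # +angle about y raises -x side
def latpts(P,a,s): return P@Ry(a).T+np.array([-.113,s*.062,.074])
def world(P,p):
    c,s=np.cos(p[2]),np.sin(p[2]); return P@np.array([[c,-s,0],[s,c,0],[0,0,1]]).T+np.array([p[0],p[1],0])
def proj(W,pic):
    T=np.linalg.inv(pic["world_from_camera"]); C=W@T[:3,:3].T+T[:3,3]; u=C@np.array(pic["mtx"]).T; return u[:,:2]/u[:,2:]
def hull(uv):
    m=np.zeros((400,640),np.uint8); h=cv2.convexHull(uv.astype(np.float32))
    cv2.fillConvexPoly(m,np.round(h*16).astype(np.int32),1,shift=4); return m>0
E
python3 - <<'E'
from fit import *
views=[]
for n in("side","top"):
    p=capture(n); lid=regions_of(p,"dish_carrier_lid")[0]["pixels"]
    ls=[r for r in regions_of(p,"dish_carrier_latch_a") if 120<r["pixels"].sum()<400][:2]
    ls=sorted(ls,key=lambda r:r["pixel"][1] if n=="side" else -r["pixel"][1])
    print(n,[r["pixel"] for r in ls])
    # side: upper in image = nearer robot-left? resolved by trying both
    views.append((p,lid,[r["pixels"] for r in ls]))
B=lambda m:cv2.GaussianBlur(m.astype(np.float32),(0,0),2.5)
tgt=[(p,B(l),B(sum(x.astype(np.float32) for x in ls))) for p,l,ls in views]
def cost(p,det=False):
    e=[]
    for pic,l,t in tgt:
        e.append(((B(hull(proj(world(lidpts(LID,p[3]),p),pic)))-l)**2).sum()/100)
        m=sum(hull(proj(world(latpts(LAT,p[4+i],s),p),pic)).astype(np.float32) for i,s in((0,1),(1,-1)))
        e.append(((B(m)-t)**2).sum()/30)
    return e if det else sum(e)
best=None
for yaw in(-25,-35):
  for lid in(.7,.9):
    x0=np.array([.56,-.18,np.radians(yaw),lid,1.6,1.6])
    sx=np.vstack([x0]+[x0+d for d in np.diag([.05,.05,.15,.2,.3,.3])])
    r=minimize(cost,x0,method="Nelder-Mead",options=dict(initial_simplex=sx,maxiter=500,xatol=1e-4,fatol=1e-3))
    print(r.fun,np.round(r.x,4))
    if best is None or r.fun<best.fun: best=r
p=best.x; print(cost(p,1)); np.save("p.npy",p)
ims=[]
for pic,l,t in tgt:
    im=pic["pixels"].copy()
    for P in(lidpts(LID,p[3]),latpts(LAT,p[4],1),latpts(LAT,p[5],-1),np.array([(x,y,z) for x in(-.1,.124) for y in(-.123,.123) for z in(0,.09)])):
        h=cv2.convexHull(proj(world(P,p),pic).astype(np.float32)); cv2.polylines(im,[np.round(h).astype(np.int32)],1,(0,255,0),1)
    c=im[60:250,160:360] if not ims else im[80:270,320:520]
    ims.append(cv2.resize(c,(400,380)))
cv2.imwrite("pics/fit.png",np.hstack(ims))
for nm,P in(("lidedge",lidpts(np.array([[-.227,0,.029]]),p[3])),("a",latpts(np.array([[-.012,0,-.052]]),p[4],1)),("b",latpts(np.array([[-.012,0,-.052]]),p[5],-1))): print(nm,world(P,p))
# loose things
for n in("pen_1","probe_thermometer","dish_sleeve"):
    r=regions_of(tgt[1][0],n)[0]; uv=np.r_[r["pixel"],1]; T=tgt[1][0]["world_from_camera"]; d=T[:3,:3]@np.linalg.inv(tgt[1][0]["mtx"])@uv; print(n,T[:3,3]+d*(.01-T[2,3])/d[2])
E
```

```text
side [[315.2, 144.3], [310.7, 183.8]]
top [[404.2, 226.4], [360.6, 197.0]]
7.24662446975708 [ 0.6422 -0.1826 -0.6174  0.8081  1.88    1.0633]
8.156132698059082 [ 0.6417 -0.1825 -0.6215  0.8007  1.4045  1.7361]
8.489171981811523 [ 0.6432 -0.1827 -0.6119  0.7964  1.224   1.5692]
7.169625282287598 [ 0.6426 -0.1816 -0.6223  0.8016  1.6577  1.5344]
[np.float32(1.7971132), np.float32(1.6055652), np.float32(1.9536467), np.float32(1.8133)]
lidedge [[ 0.62875509 -0.17168769  0.27926818]]
a [[ 0.54568881 -0.03578893  0.09046721]]
b [[ 0.47207398 -0.13558645  0.08410044]]
pen_1 [0.53482586 0.12058404 0.01      ]
probe_thermometer [ 0.37995839 -0.00761885  0.01      ]
dish_sleeve [0.46943533 0.29630304 0.01      ]
```

View pics/fit.png

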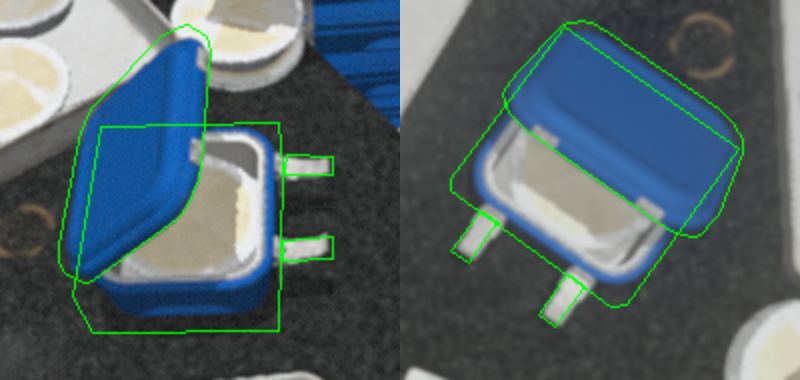

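The fit is good: carrier at (0.642, -0.182), yaw -35.7°, lid about 0.80 rad. I'll check the full view for obstacles on the approach.

Run:
```python
import cv2,numpy as np
a=cv2.imread("pics/side0.png");b=cv2.imread("pics/top0.png")
cv2.imwrite("pics/all.png",np.vstack([cv2.resize(a,(480,300)),cv2.resize(b,(480,300))]))
```

```text
(no output)
```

View pics/all.png

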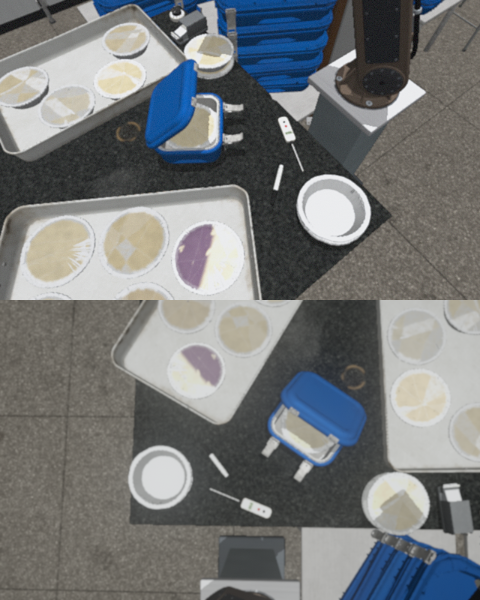

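The blue crates stand beside the start pose and the path is clear above the counter. I'll go straight up first, then turn and cross over.

Request:
jog_arm(moves=[[[0, 0, -4], 0, 4], [[0, 0, -4], 0, 2], [[0, 0, -4], 0, 0], [[0, 0, -4], 0, 0], [[0, 0, 0], 9.3, 0], [[0, 0, 0], 9.3, 0], [[0, 0, 0], 9.3, 0], [[0, 0, 0], 9.3, 0], [[0, 0, 0], 9.3, 0], [[0, 0, 0], 9.2, 0], [[0, 0, 0], 0, 0]])

```text
time_s: 2.52
tcp_pos: [0.2313, -0.6341, 0.3599]
eef_rot: [180.0, 0.0, 144.4]
contact_force: [0.7, 0.6, 0.4]
gripper_width: 0.0004
gripper_force: 0.0
```

Request:
jog_arm(moves=[[[-0.7, 3, 0], 0, 0], [[-0.7, 5, 0], 0, 0], [[-0.7, 5.5, 0], 0, 0], [[-0.7, 5.5, 0], 0, 0], [[-0.7, 5.5, 0], 0, 0], [[-0.7, 5.5, 0], 0, 0], [[-0.7, 5.5, 0], 0, 0], [[-0.7, 5.5, 0], 0, 0], [[-0.7, 5.5, 0], 0, 0], [[-0.6, 5.5, 0], 0, 0], [[-0.6, 5.5, 0], 0, 0], [[-0.6, 3.2, 0], 0, 0]])

```text
time_s: 4.03
tcp_pos: [0.6524, -0.1858, 0.3595]
eef_rot: [-180.0, -0.0, 144.7]
contact_force: [0.2, -0.7, 0.1]
gripper_width: 0.0001
gripper_force: 0.0
```

```bash
cat > st.py <<'E'
from fit import *
import sys
p=np.load("p.npy"); s=get_state()
d=s["tcp_pos"]-np.array([p[0],p[1],0]); c,n=np.cos(p[2]),np.sin(p[2])
print("t",s["time_s"],"carrier xyz",np.round([c*d[0]+n*d[1],-n*d[0]+c*d[1],d[2]],4),"rot",np.round(s["eef_rot"],1),"yaw",np.degrees(p[2]),"F",np.round(s["contact_force"],1))
E
python3 st.py
```

```text
t 4.025 carrier xyz [0.0104 0.0023 0.3595] rot [-180.    -0.   144.7] yaw -35.656479537461735 F [ 0.2 -0.7  0.1]
```

Request:
jog_arm(moves=[[[0, 0, 3], 0, 0], [[0, 0, 3], 0, 0], [[0, 0, 1.5], 0, 0], [[0, 0, 1], 0, 0], [[0, 0, 0.5], 0, 0], [[0, 0, 0.4], 0, 0], [[0.7, 0, 0.7], 0, 0], [[0.7, 0, 0.7], 0, 0], [[0.8, 0, 0.7], 0, 0], [[0.8, 0, 0.7], 0, 0], [[0, 0, 0], 0, 0]])

```text
time_s: 5.4
tcp_pos: [0.6258, -0.1702, 0.2376]
eef_rot: [-180.0, -0.0, 144.4]
contact_force: [1.1, -0.4, -0.3]
gripper_width: 0.0001
gripper_force: 0.0
```

```bash
python3 st.py
python3 - <<'E'
from h import *
p=capture("side"); cv2.imwrite("pics/s1.png",cv2.resize(p["pixels"][40:260,150:400],None,fx=2.4,fy=2.4))
E
```

```text
t 5.4 carrier xyz [-0.0203 -0.0005  0.2376] rot [-180.    -0.   144.4] yaw -35.656479537461735 F [ 1.1 -0.4 -0.3]
```

View pics/s1.png

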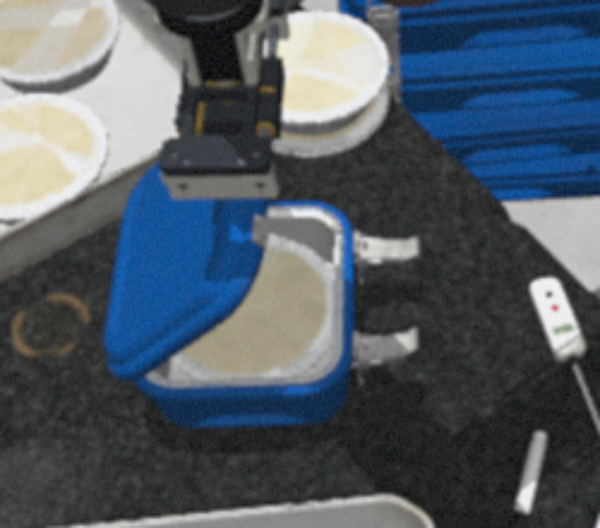

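The fingertips are on the lid's outer face at about (240,200) in the picture, and the lid looks somewhat lower. I'll keep following the arc.

Request:
jog_arm(moves=[[[0.6, 0, 0.8], 0, 0], [[0.6, 0, 0.8], 0, 0], [[0.6, 0, 0.8], 0, 0], [[0.6, 0, 0.8], 0, 0], [[0.5, 0, 0.9], 0, 0], [[0.4, 0, 0.9], 0, 0], [[0.4, 0, 0.9], 0, 0], [[0.4, 0, 0.9], 0, 0]])

```text
time_s: 6.45
tcp_pos: [0.5927, -0.1464, 0.1699]
eef_rot: [180.0, -0.0, 144.3]
contact_force: [-2.8, 1.1, 4.0]
gripper_width: 0.0001
gripper_force: 2.0
```

Request:
jog_arm(moves=[[[0.3, 0, 0.9], 0, 0], [[0.3, 0, 0.9], 0, 0], [[0.3, 0, 0.9], 0, 0], [[0.2, 0, 0.8], 0, 0]])

```text
time_s: 6.95
tcp_pos: [0.5842, -0.1403, 0.1342]
eef_rot: [-180.0, -0.0, 144.3]
contact_force: [-1.8, 0.7, 2.0]
gripper_width: 0.0003
gripper_force: 1.2
```

```bash
python3 st.py
python3 - <<'E'
from h import *
p=capture("side"); cv2.imwrite("pics/s2.png",cv2.resize(p["pixels"][40:260,150:400],None,fx=2.4,fy=2.4))
E
```

```text
t 6.95 carrier xyz [-0.0716 -0.0004  0.1342] rot [-180.    -0.   144.3] yaw -35.656479537461735 F [-1.8  0.7  2. ]
```

View pics/s2.png

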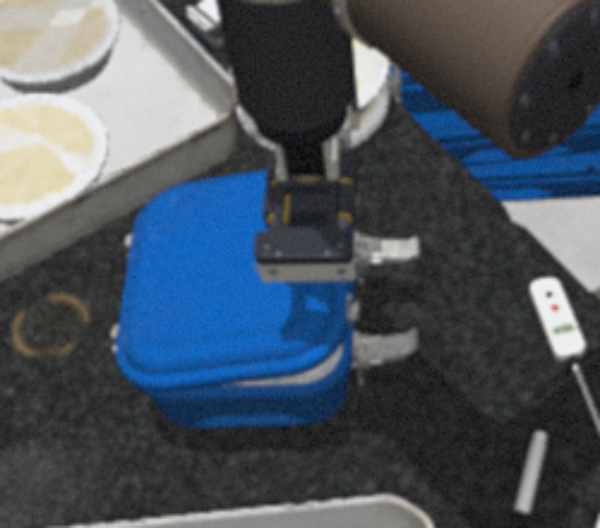

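The lid is nearly shut, with a thin gap left along its near edge at about (290,375). I'll press down the last centimetre gently.

Request:
jog_arm(moves=[[[0.1, 0, 0.4], 0, 0], [[0, 0, 0.3], 0, 0], [[0, 0, 0.2], 0, 0], [[0, 0, 0.1], 0, 0], [[0, 0, 0], 0, 0]])

```text
time_s: 7.62
tcp_pos: [0.5837, -0.1398, 0.125]
eef_rot: [180.0, 0.0, 144.3]
contact_force: [0.1, -0.0, -0.6]
gripper_width: 0.0004
gripper_force: 0.0
```

Request:
jog_arm(moves=[[[0, 0, 0.1], 0, 0], [[0, 0, 0.1], 0, 0], [[0, 0, 0], 0, 0]])

```text
time_s: 8.0
tcp_pos: [0.5836, -0.1397, 0.1229]
eef_rot: [180.0, 0.0, 144.3]
contact_force: [-0.7, 0.0, 1.0]
gripper_width: 0.0002
gripper_force: 0.3
```

Request:
jog_arm(moves=[[[0, 0, 0.1], 0, 0], [[0, 0, 0.1], 0, 0], [[0, 0, 0], 0, 0]])

```text
time_s: 8.38
tcp_pos: [0.5835, -0.1398, 0.1208]
eef_rot: [-180.0, -0.0, 144.3]
contact_force: [-0.6, 1.4, 0.1]
gripper_width: 0.0001
gripper_force: 0.2
```

Request:
jog_arm(moves=[[[0, 0, 0.1], 0, 0], [[0, 0, 0.1], 0, 0], [[0, 0, 0], 0, 0]])

```text
time_s: 8.75
tcp_pos: [0.5836, -0.1398, 0.1189]
eef_rot: [180.0, 0.0, 144.3]
contact_force: [0.1, 0.2, -0.7]
gripper_width: 0.0002
gripper_force: 0.2
```

```bash
python3 st.py
python3 - <<'E'
from h import *
p=capture("side"); cv2.imwrite("pics/s3.png",cv2.resize(p["pixels"][90:240,180:330],(600,600),interpolation=cv2.INTER_CUBIC))
E
```

```text
t 8.75 carrier xyz [-0.0723 -0.0004  0.1189] rot [180.    0.  144.3] yaw -35.656479537461735 F [ 0.1  0.2 -0.7]
```

View pics/s3.png

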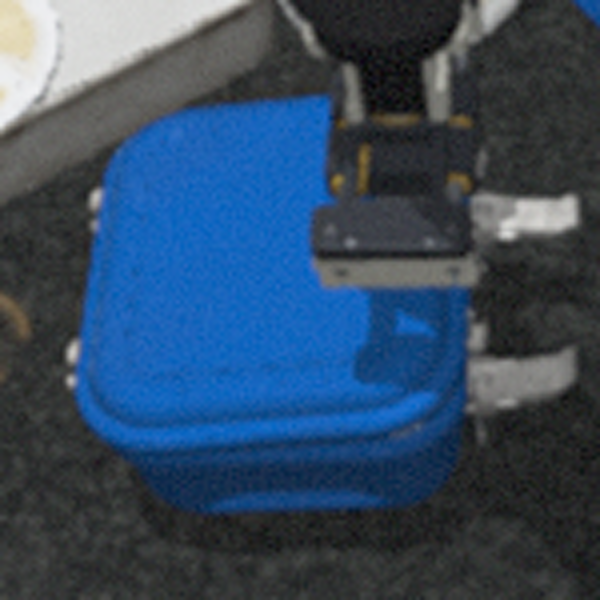

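The lid is almost shut, with only a trace of gap at (410,430). The top panel seems slightly recessed, so I'll keep pressing until it resists.

Request:
jog_arm(moves=[[[0, 0, 0.1], 0, 0], [[0, 0, 0.1], 0, 0], [[0, 0, 0], 0, 0]])

```text
time_s: 9.18
tcp_pos: [0.5835, -0.1398, 0.1168]
eef_rot: [-180.0, -0.0, 144.3]
contact_force: [0.0, 0.6, 0.9]
gripper_width: 0.0004
gripper_force: 0.2
```

Request:
jog_arm(moves=[[[0, 0, 0.1], 0, 0], [[0, 0, 0.1], 0, 0], [[0, 0, 0], 0, 0]])

```text
time_s: 9.55
tcp_pos: [0.5835, -0.1398, 0.1148]
eef_rot: [-180.0, -0.0, 144.3]
contact_force: [0.8, -1.0, 0.6]
gripper_width: 0.0004
gripper_force: 0.2
```

Request:
jog_arm(moves=[[[0, 0, 0.3], 0, 0]])

```text
time_s: 9.68
tcp_pos: [0.5836, -0.1398, 0.112]
eef_rot: [180.0, 0.0, 144.3]
contact_force: [-1.4, 0.8, 1.6]
gripper_width: 0.0005
gripper_force: 0.9
```

Request:
jog_arm(moves=[[[0, 0, 0.3], 0, 0]])

```text
time_s: 9.8
tcp_pos: [0.5835, -0.1397, 0.1087]
eef_rot: [180.0, -0.0, 144.3]
contact_force: [-1.3, 1.3, 1.9]
gripper_width: 0.0
gripper_force: 0.9
```

```bash
python3 st.py
python3 - <<'E'
from h import *
a=capture("side");b=capture("top")
cv2.imwrite("pics/s4.png",np.hstack([cv2.resize(a["pixels"][90:240,180:330],(400,400),interpolation=cv2.INTER_CUBIC),cv2.resize(b["pixels"][90:250,340:500],(400,400),interpolation=cv2.INTER_CUBIC)]))
E
```

```text
t 9.8 carrier xyz [-0.0725 -0.0004  0.1087] rot [180.   -0.  144.3] yaw -35.656479537461735 F [-1.3  1.3  1.9]
```

View pics/s4.png

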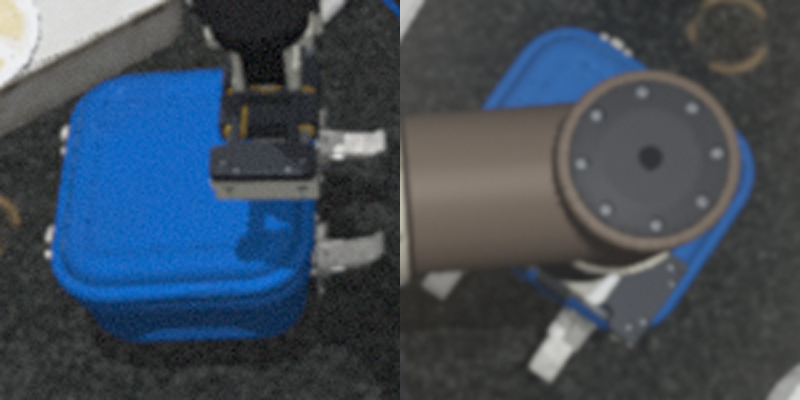

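The lid now looks shut, with no gap in the side view. I'll press on until there is firm resistance.

Request:
jog_arm(moves=[[[0, 0, 0.2], 0, 0], [[0, 0, 0], 0, 0]])

```text
time_s: 10.15
tcp_pos: [0.5835, -0.1398, 0.1068]
eef_rot: [-180.0, -0.0, 144.3]
contact_force: [0.5, 0.2, 0.3]
gripper_width: 0.0006
gripper_force: 0.0
```

Request:
jog_arm(moves=[[[0, 0, 0.2], 0, 0], [[0, 0, 0], 0, 0]])

```text
time_s: 10.4
tcp_pos: [0.5835, -0.1398, 0.1048]
eef_rot: [-180.0, -0.0, 144.3]
contact_force: [0.9, 0.1, 0.6]
gripper_width: 0.0003
gripper_force: 0.0
```

Request:
jog_arm(moves=[[[0, 0, 0.2], 0, 0], [[0, 0, 0], 0, 0]])

```text
time_s: 10.65
tcp_pos: [0.5835, -0.1398, 0.1028]
eef_rot: [-180.0, -0.0, 144.3]
contact_force: [-0.1, 0.0, -0.4]
gripper_width: 0.0004
gripper_force: 0.0
```

```bash
cat > ang.py <<'E'
from fit import *
p=np.load("p.npy"); s=get_state()
for n in("side","top"):
    pic=capture(n); m=regions_of(pic,"dish_carrier_lid")[0]["pixels"]
    print(n,"TCP px",proj(s["tcp_pos"][None],pic)[0])
    for a in(-.1,-.05,0,.03,.06,.1,.15,.2):
        h=hull(proj(world(lidpts(LID,a),p),pic)); print(a,"mask outside hull",(m&~h).sum(),"hull not mask",(h&~m).sum())
p_=capture("wrist"); cv2.imwrite("pics/w1.png",p_["pixels"])
E
python3 ang.py
```

```text
side TCP px [285.9102533  157.88116545]
-0.1 mask outside hull 28 hull not mask 2697
-0.05 mask outside hull 10 hull not mask 2700
0 mask outside hull 11 hull not mask 2733
0.03 mask outside hull 12 hull not mask 2746
0.06 mask outside hull 12 hull not mask 2751
0.1 mask outside hull 35 hull not mask 2752
0.15 mask outside hull 152 hull not mask 2835
0.2 mask outside hull 324 hull not mask 2940
top TCP px [396.38213038 190.36616413]
-0.1 mask outside hull 15 hull not mask 8993
-0.05 mask outside hull 12 hull not mask 9035
0 mask outside hull 11 hull not mask 9082
0.03 mask outside hull 16 hull not mask 9073
0.06 mask outside hull 15 hull not mask 9136
0.1 mask outside hull 24 hull not mask 9102
0.15 mask outside hull 33 hull not mask 9077
0.2 mask outside hull 56 hull not mask 9080
```

View pics/w1.png

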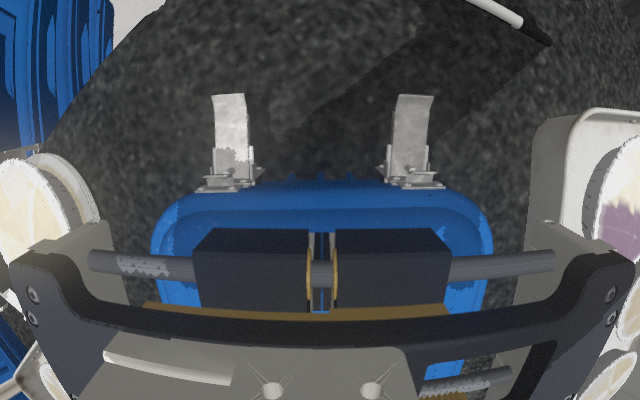

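Request:
jog_arm(moves=[[[0, 0, 0.15], 0, 0]])

```text
time_s: 11.02
tcp_pos: [0.5835, -0.1397, 0.1016]
eef_rot: [180.0, 0.0, 144.3]
contact_force: [-1.4, 0.8, 1.6]
gripper_width: 0.0007
gripper_force: 0.9
```

Request:
jog_arm(moves=[[[0, 0, 0.15], 0, 0]])

```text
time_s: 11.15
tcp_pos: [0.5834, -0.1397, 0.0999]
eef_rot: [180.0, -0.0, 144.3]
contact_force: [-1.7, 1.4, 2.1]
gripper_width: 0.0003
gripper_force: 0.9
```

Request:
jog_arm(moves=[[[0, 0, 0.15], 0, 0]])

```text
time_s: 11.28
tcp_pos: [0.5835, -0.1397, 0.0988]
eef_rot: [-180.0, 0.0, 144.4]
contact_force: [-5.2, 4.4, 13.2]
gripper_width: 0.0002
gripper_force: 7.0
```

Request:
jog_arm(moves=[[[0, 0, 0.15], 0, 0], [[0, 0, 0], 0, 0]])

```text
time_s: 11.52
tcp_pos: [0.5835, -0.1397, 0.0987]
eef_rot: [180.0, 0.0, 144.4]
contact_force: [-6.6, 3.0, 16.1]
gripper_width: -0.0
gripper_force: 7.7
```

There is firm resistance of about 16 N at a hard stop. I'll back off upward, move out front and check the lid and latch angles.

Request:
jog_arm(moves=[[[0, 0, -1], 0, 0], [[0, 0, -4], 0, 0], [[0, 0, -5], 0, 0], [[2, 0, -3], 0, 0], [[5, 0, 0], 0, 0], [[5, 0, 0], 0, 0], [[5, 0, 0], 0, 0], [[5, 0, 0], 0, 0], [[3, 0, 0], 0, 0], [[0, 0, 0], 0, 0]])

```text
time_s: 12.78
tcp_pos: [0.3795, 0.0068, 0.2277]
eef_rot: [179.9, 0.1, 144.5]
contact_force: [0.1, 0.4, 0.4]
gripper_width: 0.0001
gripper_force: 0.0
```

```bash
python3 st.py
cat > fit2.py <<'E'
from fit import *
p0=np.load("p.npy"); B=lambda m:cv2.GaussianBlur(m.astype(np.float32),(0,0),2)
tg=[]
for n in("side","top"):
    pic=capture(n); l=regions_of(pic,"dish_carrier_lid"); ls=[r for r in regions_of(pic,"dish_carrier_latch_a") if 60<r["pixels"].sum()<400 and r["confidence"]>.4][:2]
    print(n,l[0]["confidence"],l[0]["pixels"].sum(),[(np.round(r["pixel"]),r["pixels"].sum(),round(r["confidence"],2)) for r in ls])
    tg.append((pic,l[0]["pixels"],ls))
print("lid cost"); 
for a in(-.1,-.05,0,.03,.06,.1,.15):
    print(a,[int((hull(proj(world(lidpts(LID,a),p0),t[0]))^t[1]).sum()) for t in tg])
for nm,s in(("a",1),("b",-1)):
    best=[]
    for q in np.arange(-.1,2.1,.1):
        e=[]
        for pic,_,ls in tg:
            h=hull(proj(world(latpts(LAT,q,s),p0),pic)); e.append(min([int((h^r["pixels"]).sum()) for r in ls] or [0]))
        best.append((sum(e),round(q,2),e))
    print(nm,sorted(best)[:4])
cv2.imwrite("pics/cur.png",np.hstack([cv2.resize(tg[0][0]["pixels"][80:240,170:330],(400,400),interpolation=cv2.INTER_CUBIC),cv2.resize(tg[1][0]["pixels"][90:250,340:500],(400,400),interpolation=cv2.INTER_CUBIC)]))
E
python3 fit2.py
```

```text
t 12.775 carrier xyz [-3.236e-01 -3.000e-04  2.277e-01] rot [1.799e+02 1.000e-01 1.445e+02] yaw -35.656479537461735 F [0.1 0.4 0.4]
side 0.63 7959 [(array([314., 144.]), np.int64(190), 0.76), (array([313., 183.]), np.int64(222), 0.74)]
top 0.57 10120 [(array([359., 196.]), np.int64(222), 0.69), (array([402., 227.]), np.int64(291), 0.54)]
lid cost
-0.1 [1083, 811]
-0.05 [1022, 854]
0 [1066, 908]
0.03 [1078, 914]
0.06 [1083, 986]
0.1 [1149, 971]
0.15 [1377, 995]
a [(220, np.float64(2.0), [102, 118]), (224, np.float64(1.9), [99, 125]), (230, np.float64(1.8), [98, 132]), (235, np.float64(1.7), [100, 135])]
b [(204, np.float64(1.5), [91, 113]), (206, np.float64(1.6), [111, 95]), (208, np.float64(1.7), [121, 87]), (213, np.float64(1.4), [86, 127])]
```

View pics/cur.png

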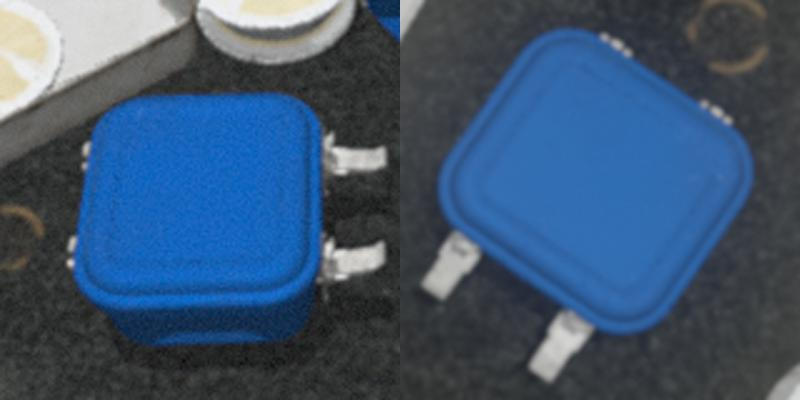

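The side and top views show the lid fully shut and both latches still sticking out. Next is the left latch: go over it at carrier x -0.155, y 0.062 and push down.

Request:
jog_arm(moves=[[[-4.2, 1.55, 0], 0, 0], [[-4.2, 1.55, 0], 0, 0], [[-4.2, 1.55, 0], 0, 0], [[-4.2, 1.55, 0], 0, 0], [[0, 0, 3], 0, 0], [[0, 0, 3], 0, 0], [[0, 0, 3], 0, 0], [[0, 0, 1], 0, 0], [[0, 0, 1], 0, 0]])

```text
time_s: 14.2
tcp_pos: [0.5537, -0.042, 0.1168]
eef_rot: [-180.0, 0.0, 144.3]
contact_force: [-0.0, -1.1, 1.4]
gripper_width: 0.0003
gripper_force: 0.0
```

```bash
python3 st.py
```

```text
t 14.2 carrier xyz [-0.1537  0.0616  0.1168] rot [-180.     0.   144.3] yaw -35.656479537461735 F [-0.  -1.1  1.4]
```

Request:
jog_arm(moves=[[[0, 0, 0.8], 0, 0], [[0, 0, 0.8], 0, 0], [[0, 0, 0.8], 0, 0], [[0, 0, 0.8], 0, 0]])

```text
time_s: 14.7
tcp_pos: [0.5531, -0.0415, 0.0847]
eef_rot: [180.0, 0.0, 144.3]
contact_force: [-0.2, 0.6, 0.6]
gripper_width: 0.0005
gripper_force: 0.0
```

Request:
jog_arm(moves=[[[0, 0, 0.8], 0, 0], [[0, 0, 0.8], 0, 0], [[0, 0, 0.8], 0, 0]])

```text
time_s: 15.08
tcp_pos: [0.5528, -0.0415, 0.0605]
eef_rot: [-180.0, -0.0, 144.3]
contact_force: [-1.4, 1.4, 2.0]
gripper_width: 0.0007
gripper_force: 1.0
```

Request:
jog_arm(moves=[[[0, 0, 0.8], 0, 0], [[0, 0, 0.8], 0, 0], [[0, 0, 0.8], 0, 0], [[0, 0, 0.6], 0, 0]])

```text
time_s: 15.58
tcp_pos: [0.5536, -0.0416, 0.0306]
eef_rot: [180.0, 0.0, 144.4]
contact_force: [1.2, 0.8, 1.6]
gripper_width: 0.0004
gripper_force: 0.9
```

```bash
python3 st.py; python3 fit2.py
```

```text
t 15.575 carrier xyz [-0.1539  0.0619  0.0306] rot [180.    0.  144.4] yaw -35.656479537461735 F [1.2 0.8 1.6]
side 0.77 7982 []
top 0.65 8745 [(array([403., 228.]), np.int64(242), 0.82)]
lid cost
-0.1 [1094, 2180]
-0.05 [1023, 2219]
0 [1031, 2265]
0.03 [1043, 2251]
0.06 [1048, 2315]
0.1 [1086, 2282]
0.15 [1298, 2268]
a [(296, np.float64(-0.1), [0, 296]), (318, np.float64(0.0), [0, 318]), (342, np.float64(0.1), [0, 342]), (368, np.float64(0.2), [0, 368])]
b [(66, np.float64(2.0), [0, 66]), (69, np.float64(1.8), [0, 69]), (80, np.float64(1.6), [0, 80]), (82, np.float64(1.7), [0, 82])]
```

Request:
jog_arm(moves=[[[0, 0, 0.8], 0, 0], [[0, 0, 0.8], 0, 0], [[0, 0, 0.5], 0, 0]])

```text
time_s: 16.25
tcp_pos: [0.5526, -0.0416, 0.0091]
eef_rot: [-180.0, -0.0, 144.3]
contact_force: [-0.8, -0.4, 0.7]
gripper_width: 0.0003
gripper_force: 0.4
```

Request:
jog_arm(moves=[[[0, 0, 0.3], 0, 0], [[0, 0, 0.3], 0, 0]])

```text
time_s: 16.5
tcp_pos: [0.5529, -0.0416, 0.0036]
eef_rot: [-180.0, -0.0, 144.3]
contact_force: [-0.5, -0.3, 0.6]
gripper_width: 0.0006
gripper_force: 0.3
```

Request:
jog_arm(moves=[[[0, 0, 0.2], 0, 0], [[0, 0, 0.2], 0, 0], [[0, 0, 0.1], 0, 0], [[0, 0, 0], 0, 0]])

```text
time_s: 17.0
tcp_pos: [0.553, -0.0416, -0.0011]
eef_rot: [-180.0, -0.0, 144.3]
contact_force: [-0.4, 0.6, 0.0]
gripper_width: 0.0002
gripper_force: 0.2
```

Request:
jog_arm(moves=[[[0, 0, 0.1], 0, 0], [[0, 0, 0.1], 0, 0], [[0, 0, 0], 0, 0]])

```text
time_s: 17.38
tcp_pos: [0.553, -0.0416, -0.0031]
eef_rot: [-180.0, -0.0, 144.3]
contact_force: [-1.2, 0.1, -0.2]
gripper_width: 0.0007
gripper_force: 0.1
```

Request:
jog_arm(moves=[[[0, 0, 0.2], 0, 0], [[0, 0, 0], 0, 0]])

```text
time_s: 17.62
tcp_pos: [0.553, -0.0416, -0.0052]
eef_rot: [-180.0, -0.0, 144.3]
contact_force: [-0.3, 0.7, 0.5]
gripper_width: 0.0005
gripper_force: 0.0
```

Request:
jog_arm(moves=[[[0, 0, 0.2], 0, 0], [[0, 0, 0], 0, 0]])

```text
time_s: 17.88
tcp_pos: [0.5529, -0.0416, -0.0072]
eef_rot: [-180.0, -0.0, 144.3]
contact_force: [-1.3, 0.1, 0.2]
gripper_width: 0.0006
gripper_force: 0.0
```

The reported TCP reads about 26 mm lower than the real fingertips: the lid stopped at 0.099 instead of 0.125, and there is still no counter contact at -0.007. I'll correct heights by +26 mm. Next I ease inward.

Request:
jog_arm(moves=[[[-0.3, 0, 0], 0, 0], [[-0.3, 0, 0], 0, 0], [[0, 0, 0], 0, 0]])

```text
time_s: 18.25
tcp_pos: [0.5581, -0.0453, -0.0071]
eef_rot: [-180.0, 0.0, 144.3]
contact_force: [-1.4, 1.0, 0.3]
gripper_width: 0.0005
gripper_force: 0.5
```

```bash
python3 st.py
```

```text
t 18.25 carrier xyz [-0.1482  0.0615 -0.0071] rot [-180.     0.   144.3] yaw -35.656479537461735 F [-1.4  1.   0.3]
```

Request:
jog_arm(moves=[[[-0.2, 0, 0], 0, 0]])

```text
time_s: 18.38
tcp_pos: [0.5595, -0.0463, -0.007]
eef_rot: [-180.0, -0.0, 144.3]
contact_force: [-1.2, -0.0, -1.6]
gripper_width: 0.0004
gripper_force: 0.8
```

Request:
jog_arm(moves=[[[-0.2, 0, 0], 0, 0]])

```text
time_s: 18.5
tcp_pos: [0.5613, -0.0474, -0.007]
eef_rot: [180.0, 0.0, 144.3]
contact_force: [-0.5, 0.9, -0.1]
gripper_width: 0.0001
gripper_force: 0.8
```

Request:
jog_arm(moves=[[[-0.2, 0, 0], 0, 0]])

```text
time_s: 18.62
tcp_pos: [0.563, -0.0486, -0.0069]
eef_rot: [180.0, 0.0, 144.3]
contact_force: [-1.0, 1.4, -1.3]
gripper_width: 0.0005
gripper_force: 0.5
```

Request:
jog_arm(moves=[[[-0.2, 0, 0], 0, 0]])

```text
time_s: 18.75
tcp_pos: [0.5638, -0.0494, -0.0071]
eef_rot: [-180.0, -0.1, 144.3]
contact_force: [-10.6, 11.9, 6.1]
gripper_width: 0.0005
gripper_force: 7.6
```

Request:
jog_arm(moves=[[[-0.2, 0, 0], 0, 0]])

```text
time_s: 18.88
tcp_pos: [0.5638, -0.0495, -0.0071]
eef_rot: [-180.0, -0.2, 144.3]
contact_force: [-18.5, 22.6, 13.8]
gripper_width: 0.0001
gripper_force: 14.1
```

Request:
jog_arm(moves=[[[-0.2, 0, 0], 0, 0]])

```text
time_s: 19.0
tcp_pos: [0.5637, -0.0496, -0.0071]
eef_rot: [-179.9, -0.3, 144.3]
contact_force: [-27.9, 32.0, 21.3]
gripper_width: 0.0004
gripper_force: 20.6
```

```bash
python3 st.py
```

```text
t 19.0 carrier xyz [-0.1411  0.0613 -0.0071] rot [-179.9   -0.3  144.3] yaw -35.656479537461735 F [-27.9  32.   21.3]
```

Hard stop, and the pads took the force, so the latch appears flat. I'll back off and check.

Request:
jog_arm(moves=[[[0.6, 0, 0], 0, 0], [[1.5, 0, 0], 0, 0], [[2, 0, -1], 0, 0], [[3, 0, -4], 0, 0], [[4, 0, -5], 0, 0], [[4, 0, -5], 0, 0], [[4, 0, -5], 0, 0], [[0, 0, 0], 0, 0]])

```text
time_s: 20.0
tcp_pos: [0.4149, 0.0596, 0.1941]
eef_rot: [179.5, 0.2, 144.5]
contact_force: [0.2, 0.6, 0.0]
gripper_width: 0.0001
gripper_force: 0.0
```

```bash
python3 st.py; python3 fit2.py
```

```text
t 20.0 carrier xyz [-0.3257  0.0633  0.1941] rot [179.5   0.2 144.5] yaw -35.656479537461735 F [0.2 0.6 0. ]
side 0.26 144 [(array([313., 145.]), np.int64(231), 0.65)]
top 0.67 10091 [(array([402., 228.]), np.int64(248), 0.84), (array([364., 191.]), np.int64(129), 0.58)]
lid cost
-0.1 [9048, 826]
-0.05 [9079, 869]
0 [9115, 921]
0.03 [9127, 921]
0.06 [9136, 987]
0.1 [9134, 958]
0.15 [9108, 958]
a [(420, np.float64(0.0), [347, 73]), (431, np.float64(-0.1), [340, 91]), (431, np.float64(0.1), [362, 69]), (465, np.float64(0.2), [376, 89])]
b [(196, np.float64(1.5), [104, 92]), (202, np.float64(1.6), [120, 82]), (203, np.float64(1.4), [99, 104]), (212, np.float64(1.7), [130, 82])]
```

Request:
jog_arm(moves=[[[-4.2, -3.1, 0], 0, 0], [[-4.2, -3.1, 0], 0, 0], [[-4.2, -3.1, 0], 0, 0], [[-4.2, -3.1, 0], 0, 0], [[0, 0, 3], 0, 0], [[0, 0, 3], 0, 0], [[0, 0, 2], 0, 0], [[0, 0, 1.5], 0, 0], [[0, 0, 0.8], 0, 0], [[0, 0, 0.8], 0, 0]])

```text
time_s: 21.55
tcp_pos: [0.4794, -0.1412, 0.0781]
eef_rot: [180.0, 0.0, 144.3]
contact_force: [0.6, -0.5, -0.2]
gripper_width: 0.0005
gripper_force: 0.0
```

```bash
python3 st.py
```

```text
t 21.55 carrier xyz [-0.1562 -0.0623  0.0781] rot [180.    0.  144.3] yaw -35.656479537461735 F [ 0.6 -0.5 -0.2]
```

Request:
jog_arm(moves=[[[0, 0, 0.8], 0, 0], [[0, 0, 0.8], 0, 0], [[0, 0, 0.8], 0, 0], [[0, 0, 0.8], 0, 0], [[0, 0, 0.8], 0, 0], [[0, 0, 0.8], 0, 0], [[0, 0, 0.8], 0, 0], [[0, 0, 0.8], 0, 0], [[0, 0, 0.8], 0, 0], [[0, 0, 0.8], 0, 0], [[0, 0, 0.5], 0, 0], [[0, 0, 0], 0, 0]])

```text
time_s: 23.05
tcp_pos: [0.4787, -0.1411, -0.0071]
eef_rot: [-180.0, -0.0, 144.3]
contact_force: [-0.5, 0.2, -0.0]
gripper_width: 0.0001
gripper_force: 0.3
```

Request:
jog_arm(moves=[[[-0.3, 0, 0], 0, 0], [[-0.3, 0, 0], 0, 0], [[-0.3, 0, 0], 0, 0], [[-0.3, 0, 0], 0, 0]])

```text
time_s: 23.55
tcp_pos: [0.4894, -0.1483, -0.0064]
eef_rot: [180.0, 0.0, 144.3]
contact_force: [-1.4, 1.2, -1.8]
gripper_width: 0.0004
gripper_force: 1.0
```

Request:
jog_arm(moves=[[[-0.15, 0, 0], 0, 0]])

```text
time_s: 23.68
tcp_pos: [0.4911, -0.1492, -0.0062]
eef_rot: [180.0, 0.1, 144.4]
contact_force: [-1.6, 1.1, -1.0]
gripper_width: 0.0002
gripper_force: 0.6
```

Request:
jog_arm(moves=[[[-0.15, 0, 0], 0, 0]])

```text
time_s: 23.8
tcp_pos: [0.4921, -0.15, -0.0062]
eef_rot: [180.0, 0.1, 144.4]
contact_force: [-1.9, 0.2, -0.2]
gripper_width: 0.0001
gripper_force: 0.4
```

```bash
python3 st.py
```

```text
t 23.8 carrier xyz [-0.1407 -0.062  -0.0062] rot [1.800e+02 1.000e-01 1.444e+02] yaw -35.656479537461735 F [-1.9  0.2 -0.2]
```

Request:
jog_arm(moves=[[[-0.15, 0, 0], 0, 0]])

```text
time_s: 23.92
tcp_pos: [0.4925, -0.1505, -0.0064]
eef_rot: [180.0, -0.0, 144.4]
contact_force: [-5.7, 6.4, 2.7]
gripper_width: 0.0009
gripper_force: 0.3
```

```bash
python3 st.py
```

```text
t 23.925 carrier xyz [-0.1401 -0.0622 -0.0064] rot [180.   -0.  144.4] yaw -35.656479537461735 F [-5.7  6.4  2.7]
```

Here the pads show little force, so this may be the gripper body on the rim. I'll back off, raise so the body clears the lid, and press the latch again higher up.

Request:
jog_arm(moves=[[[0.5, 0, 0], 0, 0], [[0.7, 0, 0], 0, 0], [[0, 0, -2.2], 0, 0], [[0, 0, -2.3], 0, 0], [[-0.5, 0, 0], 0, 0], [[-0.4, 0, 0], 0, 0], [[-0.15, 0, 0], 0, 0]])

```text
time_s: 24.8
tcp_pos: [0.4909, -0.15, 0.0376]
eef_rot: [-180.0, -0.1, 144.3]
contact_force: [1.0, -0.2, -0.6]
gripper_width: 0.0003
gripper_force: 0.0
```

```bash
python3 st.py
```

```text
t 24.8 carrier xyz [-0.1417 -0.0627  0.0376] rot [-1.800e+02 -1.000e-01  1.443e+02] yaw -35.656479537461735 F [ 1.  -0.2 -0.6]
```

Request:
jog_arm(moves=[[[-0.15, 0, 0], 0, 0]])

```text
time_s: 24.92
tcp_pos: [0.492, -0.1508, 0.0377]
eef_rot: [-180.0, -0.1, 144.3]
contact_force: [0.7, -0.6, 0.7]
gripper_width: 0.0003
gripper_force: 0.0
```

Request:
jog_arm(moves=[[[-0.15, 0, 0], 0, 0]])

```text
time_s: 25.05
tcp_pos: [0.4935, -0.1516, 0.038]
eef_rot: [-180.0, -0.0, 144.3]
contact_force: [-0.7, -0.6, -0.1]
gripper_width: 0.0003
gripper_force: 0.0
```

Request:
jog_arm(moves=[[[-0.15, 0, 0], 0, 0], [[-0.15, 0, 0], 0, 0]])

```text
time_s: 25.3
tcp_pos: [0.4961, -0.1534, 0.0383]
eef_rot: [-180.0, -0.0, 144.3]
contact_force: [0.8, -0.4, 1.0]
gripper_width: 0.0003
gripper_force: 0.0
```

Request:
jog_arm(moves=[[[-0.15, 0, 0], 0, 0]])

```text
time_s: 25.42
tcp_pos: [0.4974, -0.1542, 0.0384]
eef_rot: [180.0, 0.0, 144.3]
contact_force: [1.0, -0.5, -0.3]
gripper_width: 0.0005
gripper_force: 0.0
```

```bash
python3 st.py
```

```text
t 25.425 carrier xyz [-0.1339 -0.0624  0.0384] rot [180.    0.  144.3] yaw -35.656479537461735 F [ 1.  -0.5 -0.3]
```

Request:
jog_arm(moves=[[[-0.15, 0, 0], 0, 0]])

```text
time_s: 25.55
tcp_pos: [0.4986, -0.1551, 0.0384]
eef_rot: [180.0, 0.0, 144.3]
contact_force: [-0.5, -0.1, 0.5]
gripper_width: 0.0007
gripper_force: 0.0
```

Request:
jog_arm(moves=[[[-0.15, 0, 0], 0, 0]])

```text
time_s: 25.68
tcp_pos: [0.4998, -0.156, 0.0384]
eef_rot: [180.0, 0.0, 144.3]
contact_force: [0.3, -0.6, -0.5]
gripper_width: 0.0007
gripper_force: 0.0
```

Request:
jog_arm(moves=[[[-0.15, 0, 0], 0, 0]])

```text
time_s: 25.8
tcp_pos: [0.5011, -0.1569, 0.0384]
eef_rot: [180.0, 0.0, 144.3]
contact_force: [0.2, 0.3, 0.6]
gripper_width: 0.0002
gripper_force: 0.0
```

```bash
python3 st.py
```

```text
t 25.8 carrier xyz [-0.1294 -0.0624  0.0384] rot [180.    0.  144.3] yaw -35.656479537461735 F [0.2 0.3 0.6]
```

Request:
jog_arm(moves=[[[-0.15, 0, 0], 0, 0], [[-0.15, 0, 0], 0, 0]])

```text
time_s: 26.05
tcp_pos: [0.5035, -0.1586, 0.0384]
eef_rot: [-180.0, -0.0, 144.3]
contact_force: [-0.6, 0.6, -0.2]
gripper_width: 0.0003
gripper_force: 0.0
```

Request:
jog_arm(moves=[[[-0.15, 0, 0], 0, 0], [[-0.15, 0, 0], 0, 0]])

```text
time_s: 26.3
tcp_pos: [0.5054, -0.1602, 0.0382]
eef_rot: [-180.0, -0.1, 144.3]
contact_force: [-2.9, 3.8, 1.9]
gripper_width: 0.0005
gripper_force: 2.3
```

```bash
python3 st.py; python3 fit2.py | grep -v '^-\|^0'
python3 - <<'E'
from h import *
p=capture("wrist"); print(p["mtx"],np.round(p["hand_eye"],3).tolist())
cv2.imwrite("pics/w2.png",p["pixels"])
for r in regions_of(p,"dish_carrier_latch_b"): print(r["pixel"],r["pixels"].sum(),r["confidence"])
E
```

```text
t 26.3 carrier xyz [-0.124  -0.0625  0.0382] rot [-1.800e+02 -1.000e-01  1.443e+02] yaw -35.656479537461735 F [-2.9  3.8  1.9]
side 0.93 7675 [(array([303., 191.]), np.int64(89), 0.54)]
top 0.71 8000 []
lid cost
a [(104, np.float64(-0.1), [104, 0]), (105, np.float64(0.0), [105, 0]), (118, np.float64(0.1), [118, 0]), (150, np.float64(0.2), [150, 0])]
b [(185, np.float64(-0.1), [185, 0]), (187, np.float64(0.0), [187, 0]), (207, np.float64(0.1), [207, 0]), (230, np.float64(0.2), [230, 0])]
[[309.70691629   0.         321.44207647]
 [  0.         309.70691629 199.37454682]
 [  0.           0.           1.        ]] [[-0.0, -0.964, -0.267, 0.071], [1.0, 0.0, -0.001, -0.001], [0.001, -0.267, 0.964, -0.185], [0.0, 0.0, 0.0, 1.0]]
[319.0, 224.1] 537 0.72
[493.4, 236.0] 1404 0.67
[477.7, 290.6] 5663 0.59
```

Request:
jog_arm(moves=[[[-0.15, 0, 0], 0, 0], [[-0.1, 0, 0], 0, 0]])

```text
time_s: 26.95
tcp_pos: [0.5061, -0.1608, 0.0376]
eef_rot: [-180.0, -0.2, 144.3]
contact_force: [-5.2, 10.9, 0.2]
gripper_width: 0.0006
gripper_force: 5.1
```

Request:
jog_arm(moves=[[[0.8, 0, 0], 0, 0], [[1.5, 0, 0], 0, 0], [[2.5, 2, -1], 0, 0], [[3, 3, -3], 0, 0], [[2, 1.2, -3], 0, 0], [[0, 0, 0], 0, 0]])

```text
time_s: 27.7
tcp_pos: [0.4654, -0.0527, 0.1111]
eef_rot: [179.8, 0.2, 144.5]
contact_force: [-0.0, -0.9, -0.8]
gripper_width: 0.0
gripper_force: 0.0
```

```bash
python3 st.py
cat > wr.py <<'E'
from fit import *
from scipy.spatial.transform import Rotation as R
from scipy.optimize import minimize
p=np.load("p.npy"); s=get_state(); pic=capture("wrist")
T=np.eye(4);T[:3,:3]=R.from_euler("xyz",s["eef_rot"],degrees=True).as_matrix();T[:3,3]=s["tcp_pos"]
WC=T@np.array(pic["hand_eye"]); CW=np.linalg.inv(WC); K=np.array(pic["mtx"])
def pw(P,d=(0,0,0)):
    C=(world(P,p)+np.array(d))@CW[:3,:3].T+CW[:3,3]; n=np.hypot(C[:,0],C[:,1]); th=np.arctan2(n,C[:,2])
    return K[:2,2]+(C[:,:2]/n[:,None])*th[:,None]*K[0,0]
cv2.imwrite("pics/w3.png",pic["pixels"])
lid=regions_of(pic,"dish_carrier_lid")[0]; lm=lid["pixels"]; ys,xs=np.nonzero(lm); print("lid",lid["confidence"],lm.sum(),xs.min(),xs.max(),ys.min(),ys.max())
h=pw(lidpts(LID,0)); print("pred",np.round([h[:,0].min(),h[:,0].max(),h[:,1].min(),h[:,1].max()]))
for r in regions_of(pic,"dish_carrier_latch_a"):
    ys,xs=np.nonzero(r["pixels"])
    if r["confidence"]>.3: print("latch",round(r["confidence"],2),r["pixels"].sum(),"cols",xs.min(),xs.max(),"rows",ys.min(),ys.max())
for s_ in(1,-1):
    for q in(0,.15,.3,.5):
        u=pw(latpts(LAT,q,s_)); print(s_,q,np.round([*u.min(0),*u.max(0)]))
E
python3 wr.py
```

```text
t 27.7 carrier xyz [-0.2192  0.0015  0.1111] rot [179.8   0.2 144.5] yaw -35.656479537461735 F [-0.  -0.9 -0.8]
lid 0.59 1439 440 541 124 175
pred [187. 454. 340. 475.]
1 0 [368. 281. 404. 322.]
1 0.15 [369. 276. 404. 323.]
1 0.3 [370. 271. 405. 324.]
1 0.5 [371. 266. 405. 325.]
-1 0 [237. 281. 272. 322.]
-1 0.15 [236. 275. 272. 323.]
-1 0.3 [236. 271. 271. 324.]
-1 0.5 [236. 266. 270. 325.]
```

Request:
jog_arm(moves=[[[0, 0, -4], 0, 0], [[0, 0, -4], 0, 0], [[-5, 0, -1], 0, 0], [[-5, 0, 0], 0, 0], [[-5, 0, 0], 0, 0], [[0, 0, 1.5], 0, 0], [[0, 0, 1.5], 0, 0], [[0, 0, 0], 0, 0]])

```text
time_s: 28.85
tcp_pos: [0.5844, -0.1415, 0.1664]
eef_rot: [-179.9, -0.2, 144.3]
contact_force: [-0.7, -0.2, 0.0]
gripper_width: 0.0006
gripper_force: 0.0
```

```bash
python3 st.py; python3 wr.py
```

```text
t 28.85 carrier xyz [-0.0707 -0.0014  0.1664] rot [-179.9   -0.2  144.3] yaw -35.656479537461735 F [-0.7 -0.2  0. ]
lid 0.89 16702 187 458 153 299
pred [181. 467. 159. 377.]
latch 0.95 644 cols 233 273 rows 137 163
latch 0.58 759 cols 369 410 rows 129 163
1 0 [370. 132. 406. 145.]
1 0.15 [371. 125. 407. 146.]
1 0.3 [371. 118. 407. 147.]
1 0.5 [372. 109. 408. 148.]
-1 0 [242. 132. 277. 145.]
-1 0.15 [241. 125. 277. 146.]
-1 0.3 [241. 118. 277. 147.]
-1 0.5 [240. 109. 276. 148.]
```

Latch b is flat. Latch a sits about 0.17 rad higher, so I'll give it the same high push.

Request:
jog_arm(moves=[[[4, 2.1, 0], 0, 0], [[4, 2.1, 0], 0, 0], [[4, 2.1, 0], 0, 0], [[0, 0, 4], 0, 0], [[0, 0, 4], 0, 0], [[0, 0, 3], 0, 0], [[0, 0, 1.8], 0, 0], [[-2, 0, 0], 0, 0], [[-2, 0, 0], 0, 0], [[-1, 0, 0], 0, 0], [[-0.5, 0, 0], 0, 0]])

```text
time_s: 30.38
tcp_pos: [0.5712, -0.053, 0.0411]
eef_rot: [179.9, 0.1, 144.3]
contact_force: [-0.2, -0.6, -0.2]
gripper_width: 0.0003
gripper_force: 0.0
```

```bash
python3 st.py
```

```text
t 30.375 carrier xyz [-0.133   0.0628  0.0411] rot [1.799e+02 1.000e-01 1.443e+02] yaw -35.656479537461735 F [-0.2 -0.6 -0.2]
```

Request:
jog_arm(moves=[[[-0.2, 0, 0.1], 0, 0], [[-0.2, 0, 0.1], 0, 0], [[-0.2, 0, 0], 0, 0]])

```text
time_s: 30.75
tcp_pos: [0.5749, -0.056, 0.0384]
eef_rot: [-180.0, -0.0, 144.4]
contact_force: [-0.4, 0.2, -0.1]
gripper_width: 0.0005
gripper_force: 0.0
```

Request:
jog_arm(moves=[[[-0.15, 0, 0], 0, 0], [[-0.15, 0, 0], 0, 0]])

```text
time_s: 31.0
tcp_pos: [0.5769, -0.0575, 0.0382]
eef_rot: [-180.0, -0.1, 144.3]
contact_force: [-3.1, 5.4, 1.4]
gripper_width: 0.0005
gripper_force: 3.2
```

Request:
jog_arm(moves=[[[-0.1, 0, 0], 0, 0], [[-0.1, 0, 0], 0, 0]])

```text
time_s: 31.25
tcp_pos: [0.5774, -0.058, 0.0377]
eef_rot: [-180.0, -0.2, 144.3]
contact_force: [-5.7, 9.4, 0.2]
gripper_width: 0.0001
gripper_force: 5.1
```

```bash
python3 st.py
```

```text
t 31.25 carrier xyz [-0.1251  0.0625  0.0377] rot [-180.    -0.2  144.3] yaw -35.656479537461735 F [-5.7  9.4  0.2]
```

Back off, then look again from above.

Request:
jog_arm(moves=[[[0.8, 0, 0], 0, 0], [[2, 0, 0], 0, 0], [[3, 0, -3], 0, 0], [[0, 0, -5], 0, 0], [[0, -2.1, -4.5], 0, 0], [[-4, -2.1, -0.6], 0, 0], [[-4, -2.1, 0], 0, 0], [[-3.3, 0, 0], 0, 0], [[0, 0, 0], 0, 0]])

```text
time_s: 32.38
tcp_pos: [0.5879, -0.1437, 0.1688]
eef_rot: [-180.0, 0.0, 144.2]
contact_force: [-0.2, 0.8, -0.3]
gripper_width: 0.0003
gripper_force: 0.0
```

```bash
python3 st.py; python3 wr.py | head -5
```

```text
t 32.375 carrier xyz [-0.0665 -0.0011  0.1688] rot [-180.     0.   144.2] yaw -35.656479537461735 F [-0.2  0.8 -0.3]
lid 0.72 17999 187 456 149 252
pred [182. 466. 153. 372.]
latch 0.94 616 cols 232 273 rows 132 157
latch 0.61 548 cols 367 409 rows 131 154
1 0 [370. 128. 405. 140.]
```

Both latches now match the flat prediction, with tip rows 131 and 132. I'll retreat clear and hand in.

Request:
jog_arm(moves=[[[0, 0, -4], 0, 0], [[0, 0, -5], 0, 0], [[0, -5, -3], 0, 0], [[0, -5, 0], 0, 0], [[0, -5, 0], 0, 0], [[0, -5, 0], 0, 0], [[0, -5, 0], 0, 0], [[0, -5, 0], 0, 0], [[0, 0, 0], 0, 0], [[0, 0, 0], 0, 0]])

```text
time_s: 33.78
tcp_pos: [0.4121, -0.3854, 0.2896]
eef_rot: [180.0, 0.0, 144.3]
contact_force: [1.3, 0.4, -0.1]
gripper_width: 0.0005
gripper_force: 0.0
```

```bash
python3 fit2.py
```

```text
side 0.7 8028 [(array([304., 155.]), np.int64(62), 0.53), (array([305., 193.]), np.int64(72), 0.48)]
top 0.87 10191 [(array([406., 223.]), np.int64(109), 0.56), (array([367., 188.]), np.int64(97), 0.42)]
lid cost
-0.1 [1020, 738]
-0.05 [953, 771]
0 [989, 821]
0.03 [1003, 821]
0.06 [1008, 891]
0.1 [1080, 874]
0.15 [1318, 906]
a [(166, np.float64(-0.1), [99, 67]), (217, np.float64(0.0), [134, 83]), (270, np.float64(0.1), [165, 105]), (324, np.float64(0.2), [197, 127])]
b [(195, np.float64(-0.1), [110, 85]), (236, np.float64(0.0), [128, 108]), (288, np.float64(0.1), [166, 122]), (344, np.float64(0.2), [199, 145])]
```

Both latches are flat, the lid is shut and the arm is clear.

```bash
python3 -c "
from plant import close_job
print(close_job())"
```

```text
the job is handed in; nothing more can be done
None
```

I handed the job in at about 34 s: by the last camera check the lid is fully shut, both latches were pressed flat after it, and the arm is clear, though no verdict came back and I did not re-measure the loose things at the end.

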